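# Draw one tile out of the row and seat it on the banding wheel

## Robot

A 6-joint arm with a two-finger parallel gripper is mounted at the origin on a cart in front of the work surface, level with it; the furniture and walls round the work are solid. World frame = base frame: x ahead of the robot, y to its left, z up, the work surface at z = 0. Lengths are in m, angles in rad, forces in N, time in s.
With the tool pointing down it reaches from about 0.225 to 0.875 m from the base axis. Payload 3.4 kg.
Tool frame: the origin (TCP) lies on the centre line of the jaws, within the pads' length; the fingertips stand 17 mm ahead of it and the grasp point (between the pads) lies 2 mm behind it (nose_length is the distance from the TCP to the fingertips, in m); z points along the fingers, y is the line along which they close (so a half turn about z gives the same grasp; the last joint's range is limited). The gripper opens to 85 mm and grips with 20 to 120 N. Pads are 22 mm wide; open, the fingers measure 114 mm over their backs; the gripper's body (76 mm by 85 mm) begins 54 mm behind the grasp point. The pads swing forward as they close: fully open they stand 13 mm farther back than shut.
Start: joints at [1.004, 0.276, 1.505, -0, 1.361, -0.121], TCP at [0.248, 0.519, 0.248] pointing down, gripper open.
Joint ranges: [-2.89, 2.89], [-0.75, 2.08], [0.22, 2.7], [-1.18, 4.32], [0.11, 2.71], [-2.7, 2.7]. Speed limits (rad/s): [2.57, 2.57, 3.14, 3.14, 3.14, 3.14].

## Interface

Orientations are given as a unit quaternion [w, x, y, z].
In Python, from rig import get_state, get_image, sign_off, find_in, place_of, nose_length gives the robot as it stands.
- The arm moves only by the tool apply_moves, never from a script. Its argument "deltas" is one flat list of numbers, 5 for each row, row after row: the finger opening in mm, from 0 to 85.4, then the shift along the tool's x, y, z in mm, then the turn about the tool's z in degrees. A call has 1 to 12 rows; each row is the pose to reach, as a shift and turn from the pose commanded when the call began, along the tool's axes at that moment; what a row does not reach only later rows make up. A row lasts 1/12 s, in which the tool goes at most 41.7 mm and 7.16 degrees, less where a joint would pass 70% of its speed; a pose out of reach is approached as far as the arm can. A call with a gripper value outside its range is refused whole. The fingers move at their own pace and stop on an object; "squeeze" is the grip in N (left out, the last holds). Time passes only in rows, so rows that repeat a pose let the fingers close. It gives the time, the measured TCP pose, the force, the opening and the grip force at its end, in the units of the state.
- get_state(): the state, without advancing time (a new reading comes with each control period).
- get_image(name): name is "scene" or "top" or "wrist"; returns a dict with "frame" (420x560x3 uint8, red, green, blue), "K" (3x3 intrinsics, pixels), "position" and "orientation" of the camera in the world. Camera axes: x right, y down, z forward; pixel columns grow to the right and rows downward; lengths in m; the calibration is good to about 2 mm. A picture is of the moment at which its call begins. There is no depth.
- sign_off(): hands the job in; it is judged then, once.
Trained networks look in a picture, given as the dict that the camera call returned (one of the last four; its "shot" number tells which), for a name from the list of things; names that differ only in an ending like _2 or _b are one class to them, and where a whole thing is asked for, a point or a joint stands for the part that bears it (a point fixed in the world has none). Each returns a list of dicts, best first, with "score" (0 to 1); they miss things now and then, are a little off and sometimes report something else, mostly with a low value. They report only what shows in the picture. A call takes as long as a camera call.
- find_in(query, picture): "point" ([column, row] in pixels, amid what is visible of it).
- place_of(query, picture): "point" ([column, row] in pixels: a listed point, or the origin of a listed thing).
The state is a dict: "clock": time; "qpos": joint angles; "qd": joint speeds; "effort": joint torques, N m; "position": TCP position; "ee_rot": TCP orientation; "contact_force": force on the tool from outside, world axes, zero at the start; "moment": the same for the moment, N m; "width": finger opening in m; "gripper_force": force on a finger pad.
Only numpy, scipy, OpenCV 4.12 (cv2) and the standard library are available. Lean on these libraries where they do the work, as an engineer would, in place of code of your own. Each camera call takes 0.05 s, during which the arm holds its last target. There are 200 camera calls.

## Task

Five fragile bisque tiles lie on the fenced board, squeezed edge to edge by its sprung side rail, so none can be gripped. With light finger pressure on its face (never more than 2 kg), slide the tile that has the hanging hole straight out over the open side until it is fully clear, leaving the other four where they lie. Then pick it up and set it gently, face up, flat between the four corner blocks of the bat on the banding wheel.

Things in the scene. Friction and masses are not known exactly. Their poses are not given: they have to be found in the camera images.
- board: Fixed plywood setting board with a grey laminate bed, 12 mm thick, x -90 to +90 mm, y -182 to +162 mm. Origin: underside, on the row's middle line; x from the open side near the robot to the back fence, y along the row, z up. Wooden fences 14 mm high at the back (inner face x = +78 mm) and on the left (y = +150.5 mm). Five tiles in a row touch the back fence, centres at x = +47.5 mm.
- board_front (a point): Middle of the empty board surface in front of the row, on its top face (x = -40, y = 0, z = +12 mm in the board's frame; same axes). Empty from x = -90 to +17 mm. Friction of tile on the bed 0.16 to 0.24, on rail, fence or tile 0.12 to 0.18, far below that of finger pads on a tile. The laminate bed lies on a rubber underlay and sinks 1 mm under 60 N.
- rail (a joint): Aluminium side rail (66 x 10 mm, 12.5 mm high) at the right end of the row: two springs press it to the left with about 1 N, so the tiles are held squeezed together edge to edge. Value in m, 0 as loaded, grows to the left; it stops at +0.002 and gives way to -0.004.
- target_tile: The tile to take: plain white bisque, 60 x 60 mm, with one 14 mm round hanging hole, 17 mm from the centre towards the back edge (+x of its frame). Hand-rolled, 6.5 to 9.5 mm thick, not measured. Origin: centre of its underside; x and y along its edges, z up. 40 to 85 g. Starts in any of the five places of the row, square to the board, face up.
- tile_a: Another white bisque tile of the row, without a hole, 60 x 60 mm, 6.5 to 9.5 mm thick, 60 g; leave it alone. Origin: centre of its underside.
- tile_b: Another white bisque tile of the row, without a hole, 60 x 60 mm, 6.5 to 9.5 mm thick, 60 g; leave it alone. Origin: centre of its underside.
- tile_c: Another white bisque tile of the row, without a hole, 60 x 60 mm, 6.5 to 9.5 mm thick, 60 g; leave it alone. Origin: centre of its underside.
- tile_d: Another white bisque tile of the row, without a hole, 60 x 60 mm, 6.5 to 9.5 mm thick, 60 g; leave it alone. Origin: centre of its underside.
- bat_seat (a point): Centre of the seat: the point on the bat's top face midway between the four L-shaped corner blocks, on the wheel's turning axis. x and y along the edges of the square pocket, z up. Pocket 64 x 64 mm; blocks 5 mm high, 8 mm wide, covering 16 mm of each edge next to each corner: the middle 32 mm of every side is open for the fingers, bare bat outside it.
- bat: Round plywood bat, 176 mm across, 9 mm thick, fixed centrally on the banding wheel's head and turning with it. Origin: centre of its underside, 9 mm below bat_seat, same axes.
- banding_wheel_wheel (a joint): Turning angle of the banding wheel about its upright axis (rad, grows counter-clockwise from above); bat_seat turns with it. No stops; it turns easily (about 0.01 N m) and stays where left.
- short_jar: Bystander: short wide pigment jar with white lid, 78 mm across, 82 mm high, beside the wheel. Origin: centre of its underside.
- tall_jar: Bystander: tall pigment jar with white lid, 59 mm across, 111 mm high, behind the board. Origin: centre of its underside.
- brush_c: Bystander: yellow-handled paintbrush, 208 mm long, lying in front of the short jar. Origin: its middle.
- brush_a: Bystander: black paintbrush, 197 mm long, lying in front of the board. Origin: its middle.

How it is judged:
By the outcome, as a careful person would: the job done as asked, in the order asked, and still so for the second after the job is handed in, with the robot touching nothing.
It also fails if it takes over 66 s, if anything falls off the work surface, if the arm or the gripper's body presses on something with over 40 N, if the wrist force passes 120 N, or if a joint passes its speed limit or range.

## Working session

There is one attempt and no reset: what is moved stays moved. The work goes in short steps, Python scripts to look and compute and a tool call to move; the robot and the scene stay as the last step left them, time stands still between calls to the robot, and variables do not carry over. Pictures are saved under pics/ and viewed, at most 10 in all, crops included, and the job is handed in when it is done.

Besides the shell and the picture viewer there is one more tool, called after "Call:" by a JSON object that holds its "name" and its "arguments". apply_moves: Moves the arm, as the interface text tells. Its arguments: {"type":"object","properties":{"deltas":{"type":"array"},"squeeze":{"type":"number"}},"required":["deltas"]}

```bash
mkdir -p pics; cat > h.py <<'E'
import numpy as np, cv2
from scipy.spatial.transform import Rotation as R
from rig import *
def rot(q): return R.from_quat([q[1],q[2],q[3],q[0]]).as_matrix()
def ray(p,px):
    K=np.array(p["K"]); d=np.linalg.inv(K)@[px[0],px[1],1]
    return np.array(p["position"]), rot(p["orientation"])@d
def at(p,px,z):
    o,d=ray(p,px); return o+d*(z-o[2])/d[2]
def proj(p,X):
    c=rot(p["orientation"]).T@(np.array(X)-p["position"]); c=np.array(p["K"])@c; return c[:2]/c[2]
def save(p,n): cv2.imwrite(f"pics/{n}.png",p["frame"][:,:,::-1])
E
python3 - <<'E'
from h import *
s=get_state(); print(s, nose_length if not callable(nose_length) else nose_length())
T=get_image("top");S=get_image("scene");W=get_image("wrist")
f=np.hstack([T["frame"],S["frame"]]);
cv2.imwrite("pics/a.png",cv2.resize(f,(800,300),interpolation=cv2.INTER_AREA)[:,:,::-1])
save(T,"top0")
for p,n in((T,"top"),(S,"scene")):
    print(n,p["position"],p["orientation"],p["K"][0][0])
    for q in["board","board_front","target_tile","tile_a","rail","bat_seat","bat","short_jar","tall_jar","brush_a","brush_c"]:
        r=place_of(q,p)[:5 if q=="tile_a" else 2]
        print(q,[(np.round(x["point"]).tolist(),round(x["score"],2),np.round(at(p,x["point"],.012 if q[:2] in("bo","ta","ti") else 0),3)[:2].tolist()) for x in r])
E
```

```text
{'clock': 0.0, 'qpos': array([ 1.00398496e+00,  2.76575054e-01,  1.50612411e+00, -5.48128047e-06,
        1.36070285e+00, -1.20965520e-01]), 'qd': array([-0.00204328, -0.00045852, -0.00110174,  0.0015487 , -0.00082848,
        0.00089784]), 'effort': array([ 1.46727354e-03, -4.16756094e+01, -2.45806092e+01, -2.01236671e-04,
        1.11288676e-02, -1.41925059e-05]), 'position': array([0.24767219, 0.51837489, 0.24745465]), 'ee_rot': array([-3.02490529e-04,  2.21080512e-01,  9.75255140e-01, -8.52615918e-04]), 'contact_force': array([-0.31739934, -0.51446372, -0.39105299]), 'moment': array([-0.02451302, -0.03157893,  0.0189608 ]), 'gripper_force': 0.0, 'width': 0.08565058002181984} 0.017
top [0.3744301  0.02568883 1.10417242] [ 0.04829621 -0.7027981   0.70718628 -0.06024838] 459.2435508273825
board [([229.0, 203.0], 0.6, [0.544, 0.123])]
board_front [([225.0, 217.0], 0.81, [0.51, 0.133])]
target_tile [([229.0, 180.0], 0.89, [0.6, 0.124])]
tile_a [([249.0, 178.0], 0.97, [0.603, 0.076]), ([203.0, 186.0], 0.95, [0.585, 0.188]), ([176.0, 186.0], 0.94, [0.584, 0.253]), ([274.0, 177.0], 0.59, [0.607, 0.016])]Traceback (most recent call last):
  File "<stdin>", line 10, in <module>
ValueError: it knows: bat, bat_seat, board, board_front, brush, short_jar, tall_jar, target_tile, tile
```

View pics/top0.png

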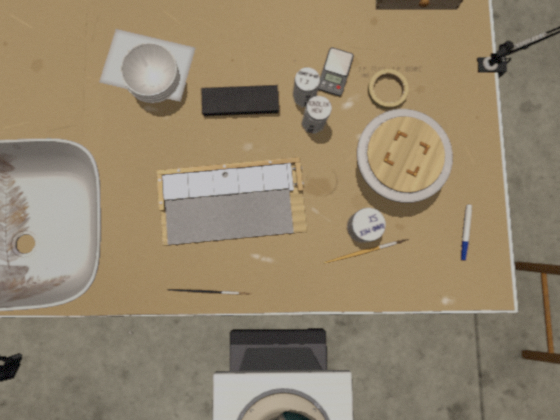

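View pics/a.png

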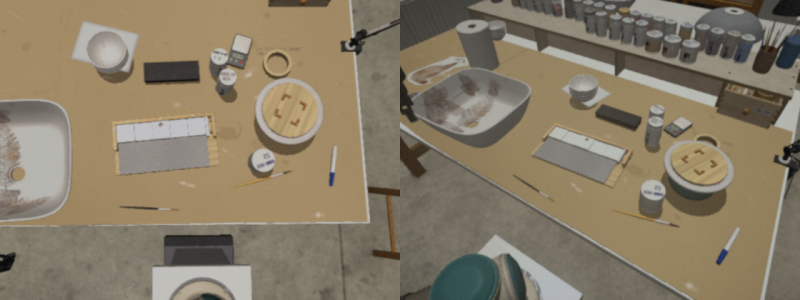

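The top view shows the row at about (163–292, 165–200), with the hole at (225,174) in the middle tile. The bat is at (407,154) and the jars are at (369,225) and (316,110).

```bash
python3 - <<'E'
from h import *
T=get_image("top");S=get_image("scene");W=get_image("wrist")
s=get_state(); Rt=rot(s["ee_rot"])
print("wrist cam in tool",Rt.T@(np.array(W["position"])-s["position"]), (Rt.T@rot(W["orientation"])).round(3).tolist(),W["K"][0][0])
for q in["board","board_front","target_tile","bat_seat","bat","short_jar","tall_jar","brush"]:
    a=place_of(q,T);b=place_of(q,S)
    if a and b:
        o1,d1=ray(T,a[0]["point"]);o2,d2=ray(S,b[0]["point"])
        t=np.linalg.lstsq(np.c_[d1,-d2],o2-o1,rcond=None)[0]
        p1=o1+d1*t[0];p2=o2+d2*t[1]
        print(q,a[0]["score"],b[0]["score"],((p1+p2)/2).round(3),"gap",np.linalg.norm(p1-p2).round(4))
    else: print(q,a[:1],b[:1])
# bat pocket yaw from L blocks in top
f=T["frame"][105:205,355:460]; cv2.imwrite("pics/bat.png",cv2.resize(f,None,fx=5,fy=5,interpolation=cv2.INTER_CUBIC)[:,:,::-1])
E
```

```text
wrist cam in tool [ 0.07896167 -0.00041666 -0.12579426] [[-0.0, -0.951, -0.31], [1.0, -0.0, 0.001], [-0.001, -0.31, 0.951]] 348.0020734305696
board 0.94 0.86 [ 0.55   0.125 -0.006] gap 0.0024
board_front 0.76 0.57 [ 0.513  0.139 -0.01 ] gap 0.0001
target_tile 0.61 0.88 [ 0.402 -0.086  0.332] gap 0.1258
bat_seat 0.94 0.97 [ 0.644 -0.281  0.099] gap 0.0006
bat 0.68 0.6 [ 0.634 -0.28   0.102] gap 0.0082
short_jar 0.79 0.94 [ 0.478 -0.194  0.007] gap 0.0075
tall_jar [] [{'point': [350.3, 197.7], 'score': 0.9}]
brush 0.68 0.72 [ 0.349 -0.031  0.136] gap 0.3727
```

View pics/bat.png

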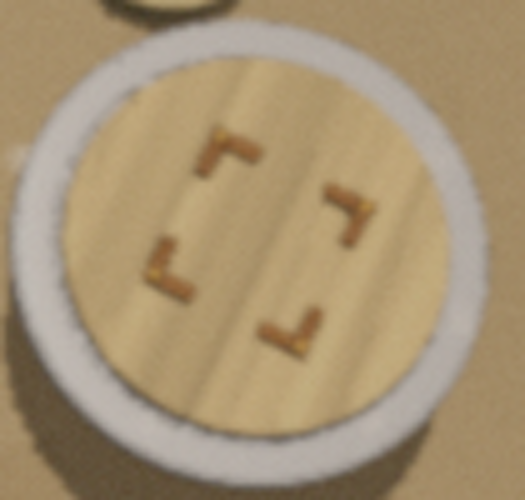

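The four corner blocks meet at crop pixels (218,130), (372,207), (300,352) and (148,273), so the pocket is turned about 26° in the image. I'll move the wrist camera over the row.

Call:
{"name": "apply_moves", "arguments": {"deltas": [0,-395,-242,0,-31,0,-395,-242,0,-31,0,-395,-242,0,-31,0,-395,-242,0,-31,0,-395,-242,0,-31,0,-395,-242,0,-31,0,-395,-242,0,-31,0,-395,-242,0,-31,0,-395,-242,20,-31,0,-395,-242,40,-31,0,-395,-242,60,-31,0,-395,-242,60,-31]}}

```text
clock: 2.3
position: [0.5015, 0.1276, 0.1878]
ee_rot: [0.001, -0.047, 0.999, -0.0]
contact_force: [-0.1, 0.5, 0.4]
width: 0.0001
gripper_force: 0.0
```

```bash
cat > w.py <<'E'
from h import *
import sys
W=get_image("wrist"); s=get_state(); save(W,sys.argv[1])
print(s["clock"],s["position"].round(4),s["ee_rot"].round(4),s["width"],s["contact_force"].round(2))
Rt=rot(s["ee_rot"]); print("toolx",Rt[:,0].round(4))
np.save("W.npy",W,allow_pickle=True)
for q,z in [("target_tile",.012),("tile",.012),("board_front",.012),("bat_seat",.099)]:
    print(q,[(np.round(x["point"],1).tolist(),round(x["score"],2),np.round(at(W,x["point"],z),4)[:2].tolist()) for x in place_of(q,W)[:4]])
E
python3 w.py w1
```

```text
2.35 [0.5022 0.1238 0.1841] [-0.0013 -0.046   0.9989 -0.0025] -0.00012639888003319636 [ 1.05 -2.79 -2.43]
toolx [-0.9958 -0.092   0.0028]
target_tile [([337.5, 283.6], 0.7, [0.5897, 0.1913])]
tile [([338.9, 282.4], 0.75, [0.5883, 0.1925]), ([219.8, 282.6], 0.74, [0.5994, 0.0766]), ([151.7, 284.6], 0.72, [0.6078, 0.0102])]
board_front [([278.0, 198.5], 0.76, [0.5089, 0.1254])]
bat_seat []
```

View pics/w1.png

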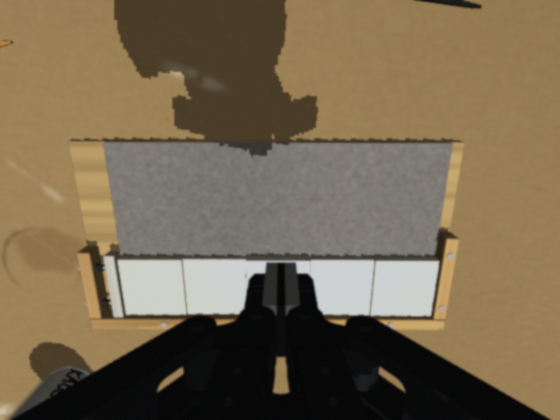

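The wrist view shows the row at rows 258–317, with the target behind the fingers between seams at x≈247 and 310. The board's front edge is at row 141. I'll fit the edges.

```bash
python3 - <<'E'
from h import *
W=np.load("W.npy",allow_pickle=True).item(); g=cv2.GaussianBlur(W["frame"],(3,3),0).astype(float).mean(2)
def rowedge(cols,r0,r1,sgn):
    pts=[]
    for c in cols:
        d=sgn*np.diff(g[r0:r1,c]); i=d.argmax(); w=d[max(0,i-2):i+3].clip(0); pts.append((c,r0+max(0,i-2)+(w*np.arange(len(w))).sum()/w.sum()+.5))
    pts=np.array(pts); m=abs(pts[:,1]-np.median(pts[:,1]))<3; pts=pts[m]
    return pts
def fit(name,pts,z):
    X=np.array([at(W,p,z)[:2] for p in pts]); 
    vx,vy,x0,y0=cv2.fitLine(X.astype(np.float32),cv2.DIST_HUBER,0,1e-4,1e-4).ravel()
    if vy<0: vx,vy=-vx,-vy
    print(name,len(X),"yaw",np.degrees(np.arctan2(-vx,vy)).round(2),"pt",x0.round(4),y0.round(4),"span y",X[:,1].min().round(3),X[:,1].max().round(3))
fit("bedfront",rowedge(list(range(115,175))+list(range(320,440)),133,150,-1),.012)
fit("row front top",rowedge(list(range(125,240))+list(range(320,435)),250,268,1),.020)
fit("row back top",rowedge(list(range(125,230))+list(range(335,430)),308,325,-1),.020)
for a,b in((176,192),(302,318),(366,382),(240,254)):
    rs=range(268,312) if a!=240 else range(258,272)
    pts=[]
    for r in rs:
        d=-g[r,a:b]; d=(d-np.percentile(d,70)).clip(0); pts.append((a+(d*np.arange(b-a)).sum()/d.sum(),r))
    X=np.array([at(W,p,.020) for p in pts]); k=np.polyfit(X[:,0],X[:,1],1); print("seam",a,"yaw",np.degrees(np.arctan(k[0])).round(2),"y mid",X[:,1].mean().round(4),"at x",X[:,0].mean().round(4))
E
```

```text
bedfront 180 yaw 5.16 pt 0.454 0.1403 span y -0.018 0.258
row front top 230 yaw 5.03 pt 0.5663 0.121 span y -0.011 0.275
row back top 200 yaw 5.02 pt 0.6283 0.0989 span y -0.014 0.284
seam 176 yaw 5.21 y mid 0.0441 at x 0.6055
 ** On entry to DLASCL parameter number  4 had an illegal value
 ** On entry to DLASCL parameter number  4 had an illegal value
 ** On entry to DLASCL parameter number  4 had an illegal value
 ** On entry to DLASCL parameter number  4 had an illegal value
 ** On entry to DLASCL parameter number  5 had an illegal value
 ** On entry to DLASCL parameter number  4 had an illegal value<stdin>:21: RuntimeWarning: invalid value encountered in scalar divide
Traceback (most recent call last):
numpy.linalg.LinAlgError: SVD did not converge in Linear Least Squares
```

Call:
{"name": "apply_moves", "arguments": {"deltas": [0,-88,0,40,0.2,0,-88,0,60,0.2,0,-88,0,90,0.2,0,-88,0,115,0.2,0,-88,0,130,0.2,0,-88,0,133,0.2,0,-88,0,133,0.2,0,-88,0,133,0.2]}}

```text
clock: 3.22
position: [0.5884, 0.1397, 0.057]
ee_rot: [0.001, -0.047, 0.999, 0.0]
contact_force: [0.7, 0.3, 0.1]
width: -0.0004
gripper_force: 0.0
```

```bash
python3 w.py w2
```

```text
3.2667 [0.5888 0.1395 0.0576] [ 2.100e-03 -4.640e-02  9.989e-01  2.000e-04] 0.0002446096944921977 [-0.57 -0.53  0.54]
toolx [-0.9957 -0.0928 -0.0041]
target_tile [([266.7, 263.0], 0.62, [0.5952, 0.1323])]
tile [([492.6, 264.6], 0.98, [0.5848, 0.2548]), ([47.2, 261.8], 0.82, [0.6055, 0.0138]), ([157.4, 264.4], 0.65, [0.6015, 0.0732]), ([378.5, 264.3], 0.59, [0.5904, 0.1929])]
board_front [([268.5, 171.3], 0.69, [0.5448, 0.1291]), ([265.9, 94.0], 0.6, [0.5086, 0.1249])]
bat_seat [([45.9, 261.8], 0.51, [0.5564, 0.0735])]
```

View pics/w2.png

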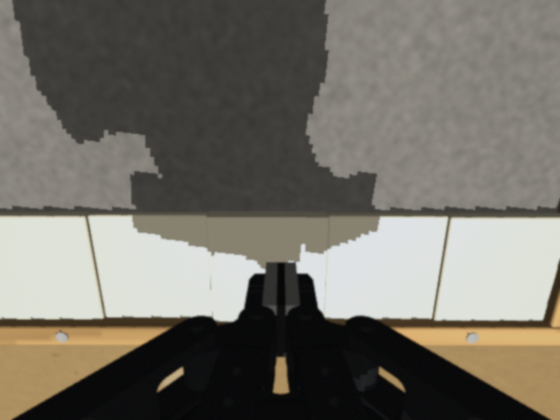

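The target seams are at x≈209 and 326, and the finger is at 281. The tool is therefore about 7 mm too far left; I'll correct that and descend.

Call:
{"name": "apply_moves", "arguments": {"deltas": [0,0,-7,0,0,0,0,-7,8,0,0,0,-7,14,0,0,0,-7,16,0,0,0,-7,16,0,0,0,-7,16,0]}}

```text
clock: 3.97
position: [0.588, 0.1315, 0.0387]
ee_rot: [-0.0, -0.046, 0.999, 0.0]
contact_force: [0.1, 0.1, 0.6]
width: -0.0001
gripper_force: 0.0
```

Call:
{"name": "apply_moves", "arguments": {"deltas": [0,0,0,0.3,0,0,0,0,0.3,0]}}

```text
clock: 4.13
position: [0.5881, 0.1316, 0.0387]
ee_rot: [-0.0, -0.046, 0.999, 0.0]
contact_force: [-0.2, -0.4, 0.4]
width: -0.0
gripper_force: 0.0
```

Call:
{"name": "apply_moves", "arguments": {"deltas": [0,0,0,0.3,0,0,0,0,0.3,0]}}

```text
clock: 4.3
position: [0.5882, 0.1316, 0.0386]
ee_rot: [-0.0, -0.046, 0.999, 0.0]
contact_force: [-0.4, -0.0, -0.1]
width: -0.0002
gripper_force: 0.0
```

Call:
{"name": "apply_moves", "arguments": {"deltas": [0,0,0,0.3,0,0,0,0,0.3,0]}}

```text
clock: 4.47
position: [0.5883, 0.1316, 0.0385]
ee_rot: [0.0, -0.046, 0.999, 0.0]
contact_force: [0.2, -0.5, -0.4]
width: -0.0002
gripper_force: 0.2
```

Call:
{"name": "apply_moves", "arguments": {"deltas": [0,0,0,0.3,0,0,0,0,0.3,0]}}

```text
clock: 4.63
position: [0.5883, 0.1316, 0.0384]
ee_rot: [0.0, -0.046, 0.999, 0.0]
contact_force: [-2.1, 0.1, 2.2]
width: -0.0002
gripper_force: 1.4
```

Call:
{"name": "apply_moves", "arguments": {"deltas": [0,0,0,0.3,0,0,0,0,0.3,0]}}

```text
clock: 4.8
position: [0.5883, 0.1316, 0.0384]
ee_rot: [0.0, -0.046, 0.999, 0.0]
contact_force: [-0.6, -0.0, 5.8]
width: -0.0004
gripper_force: 2.4
```

```bash
python3 -c "
from h import *
for i in range(3):
    s=get_state();print(s['clock'],s['position'].round(5),s['contact_force'].round(2),s['effort'].round(2),s['qd'].round(4));get_image('wrist')"
```

```text
4.8 [0.58834 0.13163 0.03838] [-0.56 -0.02  5.8 ] [-1.600e-01 -4.557e+01 -1.772e+01 -4.000e-02 -4.300e-01  0.000e+00] [ 0.0008  0.0012 -0.0005 -0.0001 -0.0027  0.0006]
4.85 [0.58838 0.13163 0.03842] [-1.55 -0.04  5.89] [-1.800e-01 -4.534e+01 -1.768e+01 -4.000e-02 -4.700e-01  0.000e+00] [ 0.0007 -0.0007 -0.0008  0.0014 -0.0028 -0.    ]
4.9 [0.58832 0.13163 0.03836] [-2.17 -0.33  5.43] [-1.800e-01 -4.529e+01 -1.766e+01 -4.000e-02 -4.800e-01  0.000e+00] [ 0.0002 -0.0004  0.0003 -0.0001  0.0007  0.0006]
```

Contact made: about 5.6 N, with a stiffness near 10 N/mm. I'll press slightly more and start sliding.

Call:
{"name": "apply_moves", "arguments": {"deltas": [0,0,0,0.2,0,0,0,0,0.4,0,0,2,0,0.4,0,0,4,0,0.4,0,0,7,0,0.4,0,0,10,0,0.4,0,0,10,0,0.4,0]}}

```text
clock: 5.53
position: [0.5791, 0.1308, 0.0384]
ee_rot: [0.001, -0.046, 0.999, 0.0]
contact_force: [-0.5, 0.4, 6.5]
width: -0.0001
gripper_force: 3.2
```

```bash
python3 w.py w3
```

```text
5.5833 [0.5791 0.1308 0.0384] [ 1.200e-03 -4.590e-02  9.989e-01  1.000e-04] 2.2082482701927413e-05 [-0.23  0.45  6.64]
toolx [-0.9958 -0.0917 -0.0025]
target_tile [([401.8, 297.5], 0.25, [0.5893, 0.1922])]
tile [([45.4, 300.0], 0.82, [0.607, 0.0144]), ([524.3, 298.0], 0.8, [0.584, 0.2534]), ([162.6, 298.6], 0.67, [0.6009, 0.0729]), ([402.1, 298.0], 0.58, [0.5896, 0.1924])]
board_front [([285.1, 118.7], 0.61, [0.5084, 0.1257])]
bat_seat []
```

View pics/w3.png

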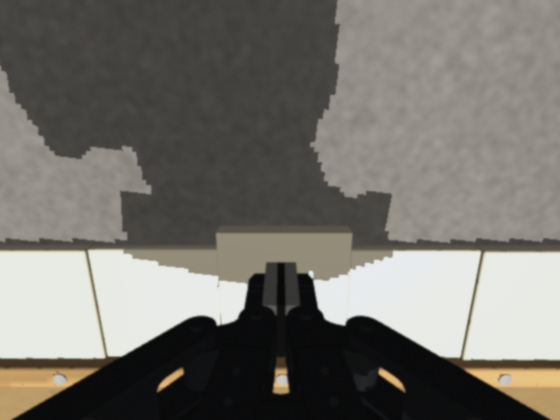

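The tile is following: its front edge is at row 232, against 248 for the neighbours, and the finger is centred on it. I'll continue.

Call:
{"name": "apply_moves", "arguments": {"deltas": [0,3,0,0.1,0,0,6,0,0.1,0,0,9,0,0.1,0,0,12,0,0.1,0,0,15,0,0.1,0,0,18,0,0.1,0,0,21,0.1,0.1,0,0,24,0.1,0.1,0,0,27,0.1,0.1,0,0,30,0.1,0.1,0]}}

```text
clock: 6.62
position: [0.5501, 0.1282, 0.0384]
ee_rot: [0.002, -0.046, 0.999, 0.0]
contact_force: [1.8, -0.4, 6.1]
width: -0.0001
gripper_force: 3.1
```

Call:
{"name": "apply_moves", "arguments": {"deltas": [0,4,0,0,0,0,8,0,0,0,0,12,0,0,0,0,16,0,0,0,0,20,0,0,0,0,24,0,0,0,0,28,0,0,0,0,31,0,0,0,0,34,0,0,0,0,36,0,0,0,0,36,0,0,0]}}

```text
clock: 7.53
position: [0.5136, 0.1248, 0.0383]
ee_rot: [0.002, -0.046, 0.999, 0.0]
contact_force: [0.8, 0.2, 7.6]
width: -0.0003
gripper_force: 3.8
```

```bash
python3 w.py w4
```

```text
7.5833 [0.5136 0.1248 0.0383] [ 1.500e-03 -4.590e-02  9.989e-01  1.000e-04] -1.8004244859613833e-05 [-0.66 -0.31  8.01]
toolx [-0.9958 -0.0916 -0.003 ]
target_tile []
tile [([499.2, 398.4], 0.84, [0.5827, 0.2534]), ([388.7, 399.0], 0.77, [0.5887, 0.1919]), ([69.6, 399.1], 0.71, [0.6049, 0.0143])]
board_front []
bat_seat []
```

View pics/w4.png

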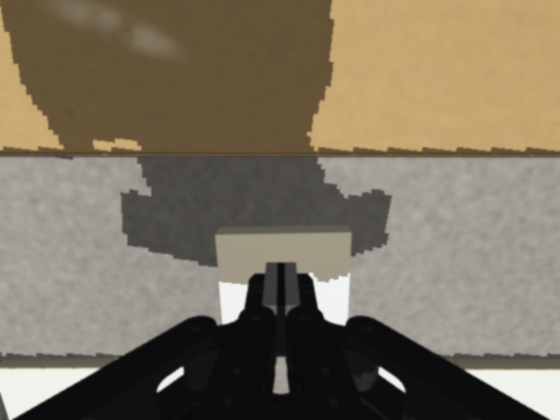

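The tile has come out straight, with its front corners at (216,230) and (350,230) and a clear gap behind it. I'll lift, open and centre over it.

Call:
{"name": "apply_moves", "arguments": {"deltas": [0,0,0,-4,0,0,0,0,-20,0,70,-6.5,0,-20,0,70,-6.5,0,-20,0,70,-6.5,0,-20,0,70,-6.5,0,-20,0,70,-6.5,0,-20,0,70,-6.5,0,-20,0,70,-6.5,0,-20,0,70,-6.5,0,-20,0], "squeeze": 20}}

```text
clock: 8.62
position: [0.5188, 0.1253, 0.0571]
ee_rot: [-0.0, -0.046, 0.999, 0.0]
contact_force: [-0.4, -0.9, 0.1]
width: 0.0699
gripper_force: 0.0
```

```bash
python3 w.py w5
```

```text
8.6667 [0.5189 0.1253 0.0572] [-1.000e-04 -4.590e-02  9.989e-01  0.000e+00] 0.06987569489620589 [-1.01  0.73 -0.1 ]
toolx [-9.958e-01 -9.160e-02  3.000e-04]
target_tile [([282.2, 255.9], 0.9, [0.5205, 0.1258]), ([281.7, 288.9], 0.47, [0.5406, 0.1274]), ([380.7, 365.3], 0.35, [0.5873, 0.1918])]
tile [([380.9, 367.8], 0.71, [0.5891, 0.1923]), ([187.5, 366.6], 0.69, [0.5988, 0.0757])]
board_front []
bat_seat []
```

View pics/w5.png

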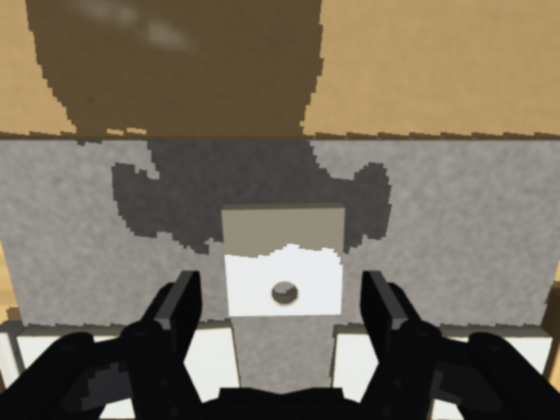

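The tile's face is at (222–345, 207–315) with the hole at (285,292), between the fingers, and the four others are undisturbed. I'll descend and grip.

Call:
{"name": "apply_moves", "arguments": {"deltas": [70,-1.5,0.5,15,0,70,-1.5,0.5,25,0,70,-1.5,0.5,29,0,70,-1.5,0.5,30.5,0,70,-1.5,0.5,30.5,0,70,-1.5,0.5,30.5,0]}}

```text
clock: 9.37
position: [0.5206, 0.1259, 0.0269]
ee_rot: [0.0, -0.046, 0.999, 0.0]
contact_force: [0.3, 0.1, -0.7]
width: 0.0699
gripper_force: 0.0
```

Call:
{"name": "apply_moves", "arguments": {"deltas": [66,0,0,0,0,63,0,0,0,0,58,0,0,0,0,55,0,0,0,0,55,0,0,0,0,55,0,0,0,0,55,0,0,0,0], "squeeze": 20}}

```text
clock: 9.95
position: [0.5208, 0.126, 0.0273]
ee_rot: [0.0, -0.046, 0.999, 0.0]
contact_force: [0.0, -0.1, 5.1]
width: 0.0591
gripper_force: 22.4
```

Call:
{"name": "apply_moves", "arguments": {"deltas": [55,0,0,-2,0,55,0,0,-6,0,55,0,0,-15,0,55,0,0,-30,0,55,0,0,-50,0,55,0,0,-75,0,55,0,0,-105,0,55,0,0,-135,0,55,0,0,-165,0,55,0,0,-193,0,55,0,0,-193,0,55,0,0,-193,0]}}

```text
clock: 10.95
position: [0.5213, 0.126, 0.222]
ee_rot: [0.002, -0.046, 0.999, 0.0]
contact_force: [-0.7, -0.9, -1.1]
width: 0.0596
gripper_force: 21.9
```

```bash
python3 - <<'E'
from h import *
T=get_image("top");s=get_state();print(s["position"],s["width"],s["gripper_force"],s["contact_force"])
c=[at(T,(355+x/5,105+y/5),.104)[:2] for x,y in((218,130),(372,207),(300,352),(148,273))]
print(np.round(c,4),np.mean(c,0))
for i in range(4):
    d=c[(i+1)%4]-c[i]; print(np.linalg.norm(d).round(4),np.degrees(np.arctan2(d[1],d[0]))%90)
E
```

```text
[0.52017301 0.12589479 0.22026034] 0.05935556739918296 21.86716318130493 [ 0.21102541  0.52724571 -1.27397198]
[[ 0.6918 -0.2668]
 [ 0.6556 -0.335 ]
 [ 0.5888 -0.2987]
 [ 0.6253 -0.2321]] [ 0.64038835 -0.28315593]
0.0772 62.01307421040818
0.076 61.48424253707174
0.076 61.3066381238636
0.075 62.39954489781543
```

Call:
{"name": "apply_moves", "arguments": {"deltas": [55,-10,-30,0,4,55,-22,-68,0,8,55,-35,-106,0,12,55,-47,-144,0,16,55,-60,-184,0,20,55,-73,-224,0,23,55,-86,-264,0,26,55,-99,-304,0,28,55,-112,-344,0,30,55,-125,-384,0,31.5,55,-137,-420,0,31.5,55,-149,-457,0,31.5]}}

```text
clock: 12.0
position: [0.7102, -0.3172, 0.2167]
ee_rot: [-0.002, 0.227, 0.974, 0.001]
contact_force: [0.5, 0.3, -0.2]
width: 0.0595
gripper_force: 21.9
```

```bash
python3 w.py w6
```

```text
12.05 [ 0.7127 -0.3262  0.2148] [ 4.000e-04  2.296e-01  9.733e-01 -2.900e-03] 0.05935415068196897 [ 5.72 -7.37 -0.08]
toolx [-0.8946  0.4469 -0.002 ]
target_tile [([280.8, 276.6], 0.8, [0.8003, -0.3615])]
tile []
board_front []
bat_seat [([286.1, 98.8], 0.95, [0.6409, -0.279])]
```

View pics/w6.png

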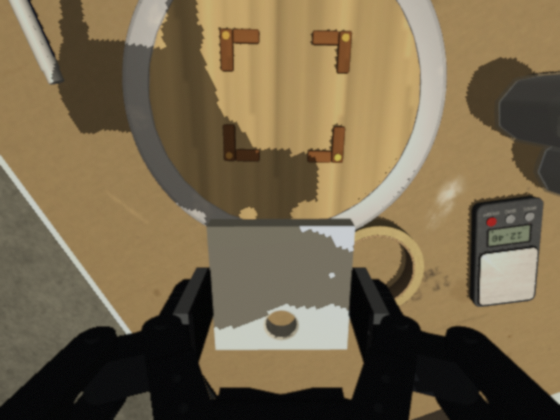

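The blocks' outer corners are at about (222,30), (350,33), (340,160) and (226,158). The held tile is level at (209–354, 221–349). I'll fit both precisely with the arm settled.

```bash
python3 - <<'E'
from h import *
for k in range(2): W=get_image("wrist")
s=get_state();p=s["position"];Rt=rot(s["ee_rot"]);print(p.round(4),Rt[:,0].round(4))
hsv=cv2.cvtColor(W["frame"],cv2.COLOR_RGB2HSV); print(hsv[36,240],hsv[150,229],hsv[90,290],hsv[190,240], hsv[155,250])
ref=W["frame"].astype(float); ratio=ref[:,:,0]/(ref[:,:,2]+1)
print([round(ratio[r,c],2) for r,c in((36,240),(150,229),(90,290),(190,240),(155,250),(55,345),(150,339))])
m=((ratio>2.1)&(hsv[:,:,1]>120)).astype(np.uint8); m[:15]=0;m[175:]=0;m[:,:205]=0;m[:,365:]=0
n,l,st,ce=cv2.connectedComponentsWithStats(m); print(st[1:][st[1:,4]>40],)
pts=[]
for i in range(1,n):
    if st[i,4]>80: pts+= [at(W,(x,y),.104)[:2] for y,x in np.argwhere(l==i)]
r=cv2.minAreaRect((np.array(pts)*1000).astype(np.float32)); print("pocket rect mm",r)
b=place_of("bat_seat",W)[0];print("seat",b["score"],at(W,b["point"],.099).round(4))
g=cv2.GaussianBlur(W["frame"],(3,3),0).astype(float).mean(2)
t=place_of("target_tile",W)[0];print("tile",t["point"],at(W,t["point"],p[2]-.0153).round(4))
def line(cols,r0,r1,sgn):
    out=[]
    for c in cols:
        d=sgn*np.diff(g[r0:r1,c]);out.append((c,r0+d.argmax()+.5))
    X=np.array([(Rt.T@(at(W,q,p[2]-.006)-p))[:2] for q in out])*1000
    vx,vy,x0,y0=cv2.fitLine(X.astype(np.float32),cv2.DIST_HUBER,0,.01,.01).ravel(); print("tool frame edge x0",x0,"angle",np.degrees(np.arctan(vx/vy)))
line(range(220,300),218,234,1); line(range(225,258),340,358,-1)
cv2.imwrite("pics/m.png",m*255)
E
```

```text
[ 0.7101 -0.3138  0.2189] [-0.8974  0.4412  0.0026]
[ 13 170 132] [ 14 178  53] [ 19 115 173] [ 19 119  90] [ 13 177  62]
[np.float64(2.93), np.float64(3.12), np.float64(1.8), np.float64(1.84), np.float64(3.1), np.float64(2.35), np.float64(2.1)]
[[216  32  39  42 918]
 [307  34  40  42 904]
 [219 126  37  38 718]
 [303 128  38  37 722]]
pocket rect mm ((640.4920654296875, -280.3719787597656), (82.02257537841797, 81.99359893798828), 62.81245040893555)
seat 0.91 [ 0.6396 -0.2808  0.099 ]
tile [283.6, 99.5] [ 0.6399 -0.2786  0.2036]
tool frame edge x0 30.366259 angle -0.08114014
tool frame edge x0 -29.544952 angle -0.13498251
```

Call:
{"name": "apply_moves", "arguments": {"deltas": [55,20,0,0,1,55,45,-1,0,1,55,65,-1,0,1,55,77,-1,15,1,55,77,-1,40,1,55,77,-1,65,1,55,77,-1,82,1,55,77,-1,89,1,55,77,-1,89,1,55,77,-1,89,1,55,77,-1,89,1]}}

```text
clock: 13.37
position: [0.6423, -0.2825, 0.1327]
ee_rot: [0.002, 0.235, 0.972, -0.0]
contact_force: [0.4, -0.7, -0.8]
width: 0.0597
gripper_force: 22.0
```

```bash
python3 - <<'E'
from h import *
for k in range(2): W=get_image("wrist")
s=get_state();p=s["position"];Rt=rot(s["ee_rot"]);print(s["clock"],p.round(4),Rt[:,0].round(4),np.degrees(np.arctan2(Rt[1,0],Rt[0,0])),s["width"],s["contact_force"].round(2))
save(W,"w7"); S=get_image("scene"); a=proj(S,p).astype(int); print(a)
c=S["frame"][a[1]-60:a[1]+60,a[0]-60:a[0]+60]
cv2.imwrite("pics/z.png",np.hstack([W["frame"],cv2.resize(c,(420,420),interpolation=cv2.INTER_CUBIC)])[:,:,::-1])
im=cv2.imread("pics/z.png"); cv2.imwrite("pics/z.png",cv2.resize(im,(800,343)))
E
```

```text
13.4667 [ 0.6422 -0.2827  0.1326] [-0.8892  0.4576 -0.0032] 152.76878885581385 0.05927941377686709 [ 0.39 -0.98 -0.84]
[423 218]
```

View pics/z.png

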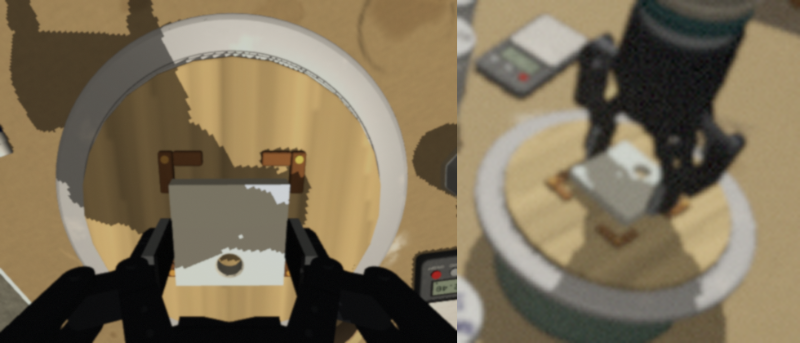

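The tile hovers over the pocket, with the two near blocks visible at full-frame (218,210) and (347,210). I'll measure the remaining offset from them.

```bash
python3 - <<'E'
from h import *
W=get_image("wrist");s=get_state();p=s["position"];Rt=rot(s["ee_rot"])
f=W["frame"].astype(float);hsv=cv2.cvtColor(W["frame"],cv2.COLOR_RGB2HSV)
m=((f[:,:,0]/(f[:,:,2]+1)>2.1)&(hsv[:,:,1]>120)).astype(np.uint8); m[:170]=0;m[250:]=0;m[:,:180]=0;m[:,390:]=0
n,l,st,_=cv2.connectedComponentsWithStats(m)
for i in range(1,n):
    if st[i,4]>150:
        X=np.array([(Rt.T@(at(W,(x,y),.104)-p))[:2] for y,x in np.argwhere(l==i)])*1000
        print(st[i],"x",np.percentile(X[:,0],[1,50,99]).round(1),"y",np.percentile(X[:,1],[1,99]).round(1))
g=cv2.GaussianBlur(W["frame"],(3,3),0).astype(float).mean(2)
r=255; print([c for c in range(195,370) if abs(g[r,c+1]-g[r,c-1])>25])
E
```

```text
[ 193  185   56   52 1431] x [16.8 35.1 41.2] y [-40.1 -15.7]
[ 320  185   56   52 1563] x [16.7 34.1 40.8] y [18.4 42.9]
[]
```

Call:
{"name": "apply_moves", "arguments": {"deltas": [55,2,1,0,0,55,2,1,3,0,55,2,1,6,0,55,2,1,8,0,55,2,1,8,0,55,2,1,8,0]}}

```text
clock: 14.07
position: [0.6397, -0.2804, 0.1223]
ee_rot: [-0.0, 0.236, 0.972, 0.0]
contact_force: [0.5, -0.3, -0.6]
width: 0.0592
gripper_force: 22.0
```

Call:
{"name": "apply_moves", "arguments": {"deltas": [55,0,0,1,0,55,0,0,2,0,55,0,0,2,0]}}

```text
clock: 14.32
position: [0.6401, -0.2807, 0.1216]
ee_rot: [0.0, 0.235, 0.972, -0.0]
contact_force: [-1.1, 0.3, 3.9]
width: 0.0591
gripper_force: 22.3
```

Call:
{"name": "apply_moves", "arguments": {"deltas": [55,0,0,1,0,55,0,0,1,0]}}

```text
clock: 14.48
position: [0.6401, -0.2807, 0.1216]
ee_rot: [0.001, 0.236, 0.972, -0.0]
contact_force: [-2.7, 1.9, 7.4]
width: 0.0595
gripper_force: 22.7
```

Call:
{"name": "apply_moves", "arguments": {"deltas": [55,0,0,0.5,0,55,0,0,1,0,55,0,0,1,0]}}

```text
clock: 14.73
position: [0.6402, -0.2807, 0.1216]
ee_rot: [0.001, 0.235, 0.972, -0.0]
contact_force: [-3.1, 2.1, 11.1]
width: 0.0587
gripper_force: 23.1
```

Call:
{"name": "apply_moves", "arguments": {"deltas": [55,0,0,-2,0,55,0,0,-2.5,0,55,0,0,-2.5,0]}}

```text
clock: 14.98
position: [0.6401, -0.2806, 0.1216]
ee_rot: [0.0, 0.235, 0.972, -0.0]
contact_force: [-0.5, 0.8, 4.1]
width: 0.0593
gripper_force: 22.4
```

```bash
python3 - <<'E'
from h import *
W=get_image("wrist");s=get_state();p=s["position"];Rt=rot(s["ee_rot"]);print(p.round(4),s["contact_force"].round(1),np.degrees(np.arctan2(Rt[1,0],Rt[0,0])),Rt[2,:2].round(4))
f=W["frame"].astype(float);hsv=cv2.cvtColor(W["frame"],cv2.COLOR_RGB2HSV)
m=((f[:,:,0]/(f[:,:,2]+1)>2.1)&(hsv[:,:,1]>120)).astype(np.uint8); m[:150]=0;m[300:]=0;m[:,:170]=0;m[:,400:]=0
n,l,st,_=cv2.connectedComponentsWithStats(m)
for i in range(1,n):
    if st[i,4]>60:
        P=np.argwhere(l==i)
        for zo in (.0103,.0153):
            X=np.array([(Rt.T@(at(W,(x,y),p[2]-zo)-p))[:2] for y,x in P])*1000
            print(st[i],zo,"x",np.percentile(X[:,0],[1,99]).round(1),"y",np.percentile(X[:,1],[1,99]).round(1))
t=((hsv[:,:,1]<60)&(hsv[:,:,2]>95)).astype(np.uint8); t[:200]=0
for r in range(222,262,6):
    print(r,"".join("#" if m[r,c] else "t" if t[r,c] else "." for c in range(180,384,2)))
for c in (200,230,280,330): print(c,[int(v) for v in f[196:244:2,c].mean(1)])
E
```

```text
[ 0.6401 -0.2807  0.1216] [-1.   0.1  4.3] 152.75459975638694 [-0.0006  0.0001]
[ 185  197   59   56 1719] 0.0103 x [16.9 40.4] y [-39.2 -16. ]
[ 185  197   59   56 1719] 0.0153 x [14.6 39. ] y [-40.6 -16.5]
[ 320  197   60   56 1793] 0.0103 x [17.3 40.4] y [16.6 39.8]
[ 320  197   60   56 1793] 0.0153 x [15.  38.9] y [17.2 41.3]
222 ....##########...........................................................................##########...
228 ....#########.tttttttttttttttttttttttttttttttttttttttttttttttttttttttttttttttttttttttttt.##########...
234 ....#########.tttttttttttttttttttttttttttttttttttttttttttttttttttttttttttttttttttttttttt.##########...
240 .....########.ttttttttttttttttttttttttttttttttttttttttttttttttttttttttttttttttttttttttt..#########....
246 .....########.tttttttttttttttttttttttttttttttttttttttttttttttttttttttttttttttttttttttttt.#########....
252 ......##...#...tttttttttttttttttttttttttttttttttttttttttttttttttttttttttttttttttttttttt...#.#.........
258 ...............tttttttttttttttttttttttttttttttttttttttttttttttttttttttttttttttttttttttt...............
200 [67, 32, 33, 36, 38, 38, 43, 42, 40, 38, 39, 37, 38, 38, 38, 38, 38, 37, 38, 37, 36, 34, 34, 35]
230 [62, 33, 37, 42, 42, 41, 41, 41, 41, 41, 41, 61, 66, 66, 67, 89, 111, 113, 112, 112, 113, 113, 112, 113]
280 [99, 66, 63, 63, 64, 64, 62, 63, 63, 64, 64, 64, 65, 66, 67, 91, 111, 112, 112, 113, 113, 113, 113, 113]
330 [69, 34, 61, 88, 93, 92, 91, 91, 91, 91, 77, 64, 67, 66, 73, 164, 207, 209, 209, 210, 208, 206, 192, 154]
```

With the in-pocket height, the blocks span 79 mm (80 expected) and are centred within 0.4 mm, so the tile sits in the pocket. I'll release it.

Call:
{"name": "apply_moves", "arguments": {"deltas": [55,0,0,-0.3,0,62,0,0,-0.3,0,66,0,0,-0.3,0,72,0,0,-0.3,0,76,0,0,-0.3,0,76,0,0,-0.3,0,76,0,0,-0.3,0]}}

```text
clock: 15.62
position: [0.6398, -0.2805, 0.1214]
ee_rot: [-0.0, 0.235, 0.972, 0.0]
contact_force: [-0.3, -0.3, -0.1]
width: 0.076
gripper_force: 0.0
```

Call:
{"name": "apply_moves", "arguments": {"deltas": [76,0,0,-3,0,76,0,0,-10,0,76,0,0,-25,0,76,0,0,-50,0,76,0,0,-80,0,76,-30,0,-110,0,76,-70,0,-110,0,76,-70,0,-110,0,76,-70,0,-110,0,76,-70,0,-110,0]}}

```text
clock: 16.45
position: [0.7017, -0.3123, 0.231]
ee_rot: [-0.001, 0.235, 0.972, 0.0]
contact_force: [-0.7, 0.6, -0.2]
width: 0.0761
gripper_force: 0.0
```

```bash
python3 - <<'E'
from h import *
for k in range(2): W=get_image("wrist")
T=get_image("top")
s=get_state();print(s["clock"],s["position"].round(4),s["width"],s["contact_force"].round(1))
f=W["frame"].astype(float);hsv=cv2.cvtColor(W["frame"],cv2.COLOR_RGB2HSV)
m=((f[:,:,0]/(f[:,:,2]+1)>2.1)&(hsv[:,:,1]>120)).astype(np.uint8)
b=proj(W,[.6401,-.2807,.11]).astype(int);print(b)
yy,xx=np.mgrid[:420,:560]; near=(abs(xx-b[0])<75)&(abs(yy-b[1])<75)
P=np.argwhere((m>0)&near); r=cv2.minAreaRect(np.array([at(W,(x,y),.1113)[:2]*1000 for y,x in P],np.float32));print("blocks",r)
t=((hsv[:,:,1]<60)&(hsv[:,:,2]>80)&near).astype(np.uint8); n,l,st,_=cv2.connectedComponentsWithStats(t); i=1+st[1:,4].argmax();print(st[i])
P=np.argwhere(l==i); r=cv2.minAreaRect(np.array([at(W,(x,y),.1155)[:2]*1000 for y,x in P],np.float32));print("tile",r)
print([(np.round(at(T,x["point"],.012),3)[:2].tolist(),round(x["score"],2)) for x in place_of("tile",T)[:5]])
print([(x["point"],x["score"]) for x in place_of("target_tile",W)[:2]])
E
```

```text
16.6 [ 0.7012 -0.312   0.2318] 0.07600315199375011 [-0.   0.1  0.7]
[280 114]
blocks ((640.5785522460938, -280.42681884765625), (79.60859680175781, 79.3087158203125), 62.76704788208008)
[ 233   66   95   95 8145]
tile ((640.2510986328125, -281.04742431640625), (61.033329010009766, 60.64434051513672), 62.764404296875)
[([0.606, 0.021], 0.83), ([0.587, 0.251], 0.73), ([0.597, 0.076], 0.69), ([0.596, 0.187], 0.67)]
[([279.7, 110.6], 0.88)]
```

The tile is flat in the pocket, centred within 0.7 mm and at the same angle as the blocks. The other four are where they were. Handing in.

```bash
python3 -c "
from rig import *
print(sign_off())"
```

```text
the job is handed in; nothing more can be done
None
```

The holed tile was slid out with under about 10 N of finger pressure and set face up, flat between the bat's four corner blocks; the other four tiles stayed in place, and the job was handed in at about 17 s.

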